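# Set the rail clamp and its thumbscrew

## Task

On the bench rail, slide the clamp along until it is home against the end stop. There, turn its black thumbscrew clockwise until it seats, then back it off a quarter turn so that the clamp can still be nudged along, and finish still gripping the thumbscrew in that position with the clamp still against the stop. Leave the jar, tape roll, cup and dish where they are.

Things in the scene. Friction and masses are not known exactly. Their poses are not given: they have to be found in the camera images.
- rail: Fixed bench rail: grey base plate 80 x 380 x 8 mm and above it a steel bar 10 mm wide, its top 53 mm above the counter. Origin: centre of the plate's underside; z up, the bar runs along y. At the +y end stands the end stop, an aluminium block 50 mm wide (x), 24 mm thick, top 64 mm above the counter; the -y end has only a narrower bracket, 53 mm high.
- stop_face (a point): Face of the round rubber buffer on the end stop, where the clamp touches it: 145 mm along +y from the rail's origin, 44 mm above the counter.
- carriage (a joint): Position of the sliding clamp along the rail's +y, in m: 0 at the end away from the stop, 0.220 against the stop. About 3 N of friction; it stays where it is left. It may be pushed at its side or drawn along by the gripped thumbscrew. Screw axis: on the rail's centre line, at y = joint value - 0.100 m in the rail's frame (+0.120 m at the stop).
- clamp_top (a point): Centre of the clamp's flat top, 66 mm above the counter, under the thumbscrew. The clamp is an aluminium saddle 44 mm across the rail (x) by 50 mm along it (y), with its underside 22 mm above the counter. An empty horizontal wire cup ring, 66 mm outer diameter, is fixed to it, centred 82 mm out on the rail's +x side, 45 mm above the counter.
- screw (a joint): Turn of the thumbscrew in rad, growing clockwise as seen from above. It seats against a hard stop at 2.80; a quarter turn back from the seat is 1.23. At 0 the grip lies across the rail (its long direction along the rail's x). It turns in place (no rise or fall worth counting) with a steady friction of 0.06 N m and stays where it is left.
- wing: The thumbscrew's grip: an upright flat black paddle with round ends, 48 mm long (its x), 9 mm thick (its y), 24 mm high, turning with the screw. Origin: its centre, on the screw's vertical axis, 94 mm above the counter; its underside is 16 mm above the clamp's flat top. It can be pinched across its thickness from above. Alike after half a turn.
- pill_jar: White screw-cap jar, 48 mm diameter, 75 mm high, standing loose nearby; origin under its centre. To be left alone.
- tape_roll: Roll of paper tape lying flat, 72 mm diameter, 25 mm high; origin under its centre. To be left alone.
- cup: White open cup, 66 mm across, 80 mm high, loose; origin under its centre. To be left alone.
- dish: Shallow blue plastic dish 110 x 160 x 30 mm, loose; origin under its centre. To be left alone.

How it is judged:
On the way, in this order (a step that is already met when the one before it is completed fails the run):
1. the clamp is home against the end stop (within 5 mm) (value of joint carriage above 0.215 m), for 0.1 s.
2. with the clamp there, the thumbscrew is seated (within 0.08 rad of its stop) (value of joint carriage above 0.215 m and value of joint screw above 2.72 rad), for 0.1 s.
At the end, for the whole second after the job is handed in: The clamp is within 5 mm of the end stop, the thumbscrew stands a quarter turn (1.57 rad, give or take 0.3) back from its seat, and the fingers still grip its paddle (more than 2 N, grasp point within 30 mm of the paddle's centre) (value of joint carriage above 0.215 m and value of joint screw between 0.929 and 1.529 rad and contact force between the fingers and wing above 2 N and distance between the grasp point and wing below 0.03 m); the arm keeps its last pose, push and grip.
It fails at once if the pill jar was moved more than 30 mm (distance of pill_jar from where it was at the start of the episode above 0.03 m).
It fails at once if the tape roll was moved more than 30 mm (distance of tape_roll from where it was at the start of the episode above 0.03 m).
It fails at once if the cup was moved more than 30 mm (distance of cup from where it was at the start of the episode above 0.03 m).
It fails at once if the dish was moved more than 30 mm (distance of dish from where it was at the start of the episode above 0.03 m).
It also fails if it takes over 48 s, if anything falls off the work surface, if the arm or the gripper's body presses on something with over 40 N, if the wrist force passes 120 N, or if a joint passes its speed limit or range.

## Robot

A 7-joint arm with a two-finger parallel gripper is mounted at the origin on the work surface. World frame = base frame: x ahead of the robot, y to its left, z up, the work surface at z = 0. Lengths are in m, angles in rad, forces in N, time in s.
With the tool pointing down it reaches from about 0.4 to 0.85 m from the base axis. Payload 4.5 kg.
Tool frame: the origin (TCP) lies midway between the tips of the shut fingers; the grasp point (between the pads) lies 19 mm behind it; z points along the fingers, y is the line along which they close (so a half turn about z gives the same grasp; the last joint's range is limited). The gripper opens to 88 mm and grips with 3 to 60 N. Pads are 18 mm wide; open, the fingers measure 123 mm over their backs; the gripper's body (75 mm by 187 mm) begins 45 mm behind the grasp point.
Start: joints at [1.355, 0.689, -0.195, 1.565, 0.157, 0.902, -0.215], TCP at [0.155, -0.606, 0.239] pointing down, gripper open.
Joint ranges: [-3.01, 3.01], [-0.46, 2.08], [-1.47, 1.51], [0.13, 2.56], [-1, 4.14], [0.04, 2.09], [-2.66, 2.66]. Speed limits (rad/s): [2.57, 2.57, 3.14, 3.14, 3.14, 3.14, 3.14].

## Interface

Orientations are given as a unit quaternion [x, y, z, w].
In Python, from plant import r gives the robot as it stands. The module is installed in compiled form; this text tells all that it offers.
- The arm moves only by the tool step_arm, never from a script. Its argument "series" is a list of rows, each a list of 7 numbers: the shift along the world's x, y, z in mm, then the turn, a rotation vector about the world's x, y, z in rad, then the closure, from 0 (fully open) to 1 (shut). A call has 1 to 20 rows; each row shifts and turns the commanded pose from where the row before left it; what a row does not reach is not made up. A row lasts 1/10 s, in which the tool goes at most 50 mm and 8.59 degrees, less where a joint would pass 70% of its speed; a pose out of reach is approached as far as the arm can. A call is refused whole if a number of a shift passes 50 or a number of a turn 0.15, either way. A call with a gripper value outside its range is refused whole. The fingers move at their own pace and stop on an object; "force" is the grip in N (left out, the last holds). Time passes only in rows, so rows that do not move let the fingers close. It gives the time, the measured TCP pose, the force, the opening and the grip force at its end, in the units of the state.
- r.get_state(): the state, without advancing time (a new reading comes with each control period).
- r.snapshot(name): name is "side" or "top" or "wrist"; returns (picture, depth): 384x512x3 uint8, blue, green, red; 384x512 float32, m along the optical axis (not along the pixel's ray), 0 where there is no reading.
- r.get_calibration(name): a dict with "intrinsics" (3x3 intrinsics, pixels), "pose" (4x4, takes a point from camera to world coordinates). Camera axes: x right, y up, looking along -z (the intrinsics and any distortion apply to the point x, -y, -z); pixel columns grow to the right and rows downward; lengths in m; the calibration is good to about 2 mm. A picture is of the moment at which its call begins: read the wrist's pose just before it. get_calibration takes no time and is no camera call; for the wrist camera it gives the pose at the moment of the call.
- r.finish_job(): hands the job in; it is judged then, once.
The state is a dict: "clock": time; "q": joint angles; "qd": joint speeds; "joint_torque": joint torques, N m; "tool_pos": TCP position; "eef_rot": TCP orientation; "contact_force": force on the tool from outside, world axes, zero at the start; "moment": the same for the moment, N m; "opening": opening from 0.0 (shut) to 1.0 (fully open); "finger_force": force on a finger pad.
Only numpy, scipy, OpenCV 4.12 (cv2) and the standard library are available. Lean on these libraries where they do the work, as an engineer would, in place of code of your own. Each camera call takes 0.05 s, during which the arm holds its last target. There are 200 camera calls.

## Working session

There is one attempt and no reset: what is moved stays moved. The work goes in short steps, Python scripts to look and compute and a tool call to move; the robot and the scene stay as the last step left them, time stands still between calls to the robot, and variables do not carry over. Pictures are saved under pics/ and viewed, at most 10 in all, crops included, and the job is handed in when it is done.

Besides the shell and the picture viewer there is one more tool, called after ">>>" as name(argument=value, ...), one argument or row to a line, values as JSON. step_arm: Moves the arm, as the interface text tells. Its arguments: {"type":"object","properties":{"series":{"type":"array"},"force":{"type":"number"}},"required":["series"]}

```bash
mkdir -p pics; cat > h.py <<'E'
import numpy as np, cv2
from plant import r
def pts(depth,c):
    K=c["intrinsics"];P=c["pose"]
    v,u=np.mgrid[:depth.shape[0],:depth.shape[1]]
    x=(u-K[0][2])/K[0][0]*depth;y=(v-K[1][2])/K[1][1]*depth
    p=np.stack([x,-y,-depth,np.ones_like(depth)],-1)
    return (p@np.array(P).T)[...,:3]
E
python3 - <<'E'
from h import *
s=r.get_state();print(s)
for n in("top","side"):
    c=r.get_calibration(n);im,d=r.snapshot(n)
    print(n,c)
    cv2.imwrite(f"pics/{n}0.png",im);np.savez(f"{n}0.npz",im=im,d=d,p=pts(d,c))
a=cv2.imread("pics/top0.png");
E
```

```text
{'clock': 0.0, 'q': array([ 1.3548003 ,  0.68995552, -0.19450804,  1.56632799,  0.15730183,
        0.90249624, -0.21513281]), 'qd': array([ 7.02820087e-04, -1.48823147e-03, -1.10734873e-03,  4.23316577e-04,
       -8.23579923e-05, -1.86853072e-04,  3.70778435e-04]), 'joint_torque': array([-9.37712430e-04, -5.27576351e+01, -1.26696713e+00, -1.53434247e+01,
       -5.25945181e-02,  6.47755223e-03,  1.92889815e-04]), 'tool_pos': array([ 0.15429866, -0.60501229,  0.23793192]), 'eef_rot': array([ 9.92207101e-01,  1.24596395e-01, -1.79860079e-04, -8.79737367e-04]), 'contact_force': array([ 0.44445638, -0.96387135, -0.08112324]), 'moment': array([-0.00051728, -0.01351869,  0.0474752 ]), 'finger_force': 0.0, 'opening': 0.9986607268342192}
top {'intrinsics': array([[356.55157019,   0.        , 255.47857584],
       [  0.        , 356.55157019, 187.84524729],
       [  0.        ,   0.        ,   1.        ]]), 'pose': array([[-0.02103701,  0.98138441, -0.19089812,  0.34493496],
       [-0.9997206 , -0.02270716, -0.0065654 , -0.03874422],
       [-0.01077793,  0.19070667,  0.9815879 ,  1.01314494],
       [ 0.        ,  0.        ,  0.        ,  1.        ]])}
side {'intrinsics': array([[485.19314804,   0.        , 258.20154036],
       [  0.        , 485.19314804, 183.9951951 ],
       [  0.        ,   0.        ,   1.        ]]), 'pose': array([[-0.99719049,  0.05431518, -0.05158478,  0.48289075],
       [-0.07481929, -0.7556117 ,  0.65073269,  0.94067007],
       [-0.00363339,  0.65276398,  0.75755262,  1.20405431],
       [ 0.        ,  0.        ,  0.        ,  1.        ]])}
```

View pics/top0.png

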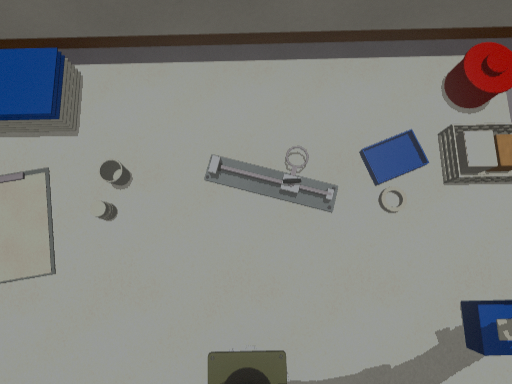

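View pics/side0.png

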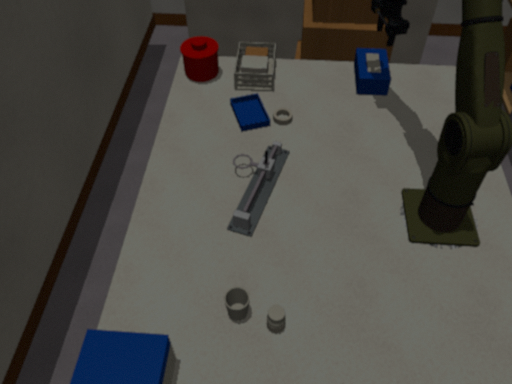

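The top view shows the rail from about (211,165) to (335,197). The wide end stop is at the left (215,165), which is world +y, and the clamp with the black paddle is at (291,182) with its ring up at (297,158). The jar, cup, dish and tape are all well away from the rail.

```bash
python3 - <<'E'
from h import *
z=np.load("top0.npz");im,d,p=z["im"],z["d"],z["p"]
c=r.get_calibration("top");K,P=c["intrinsics"],c["pose"]
def ray(u,v,h):
    q=P[:3,:3]@np.array([(u-K[0,2])/K[0,0],-(v-K[1,2])/K[1,1],-1]);o=P[:3,3];return o+q*(h-o[2])/q[2]
reg=np.zeros(d.shape,bool);reg[140:225,195:350]=1
print("table z",np.median(p[225:260,200:300,2]))
g=cv2.cvtColor(im,cv2.COLOR_BGR2GRAY)
# plate: grey darker than the counter
print("grey counter/plate",g[215,260],g[195,270],g[200,300])
m=((g<150)&reg).astype(np.uint8)
m=cv2.morphologyEx(m,cv2.MORPH_CLOSE,np.ones((3,3)))
m=cv2.morphologyEx(m,cv2.MORPH_OPEN,np.ones((7,7)))
cs=max(cv2.findContours(m,0,2)[0],key=cv2.contourArea)
b=cv2.boxPoints(cv2.minAreaRect(cs));W=np.array([ray(*q,0.008) for q in b]);print("plate",b,W.round(3),np.linalg.norm(np.diff(W,axis=0),axis=1))
dk=(g<60)&reg;print("dark",dk.sum())
n,l,st,ce=cv2.connectedComponentsWithStats(dk.astype(np.uint8))
for i in range(1,n):
    if st[i,4]>4:print(st[i],ce[i],ray(*ce[i],0.1).round(4),p[l==i].mean(0).round(3))
for lo,hi in((.04,.058),(.058,.075),(.085,.115)):
    k=reg&(p[...,2]>lo)&(p[...,2]<hi);q=p[k]
    print(lo,k.sum());n,l,st,ce=cv2.connectedComponentsWithStats(k.astype(np.uint8))
    for i in range(1,n):
        if st[i,4]>8:
            a=p[l==i];cc=a.mean(0);u,s,vt=np.linalg.svd(a[:,:2]-cc[:2],full_matrices=False);print(st[i],cc.round(4),"ang",np.degrees(np.arctan2(vt[0,1],vt[0,0])).round(1),(s/len(a)**.5).round(4))
cv2.imwrite("pics/crop.png",cv2.resize(im[135:225,195:350],None,fx=5,fy=5,interpolation=cv2.INTER_CUBIC))
E
```

```text
table z 0.0002988555920778735
grey counter/plate 151 108 110
plate [[202.71805 182.69835]
 [211.81967 144.01637]
 [341.3541  174.49507]
 [332.25247 213.17705]] [[ 0.559  0.12   0.008]
 [ 0.675  0.094  0.008]
 [ 0.574 -0.281  0.008]
 [ 0.462 -0.247  0.008]] [0.11873509 0.38777146 0.11626109]
dark 61
[218 165   3   6   9] [218.88888889 168.11111111] [0.5778 0.0628 0.1   ] [0.59  0.068 0.052]
[283 179  18   5  52] [291.73076923 180.88461538] [ 0.5389 -0.1278  0.1   ] [ 0.539 -0.128  0.1  ]
0.04 730
[286 146  23  30 177] [ 0.6101 -0.1471  0.0481] ang 164.7 [0.0258 0.0181]
[209 159  73  25 326] [ 0.574  -0.0077  0.0517] ang 75.8 [0.0566 0.0059]
[299 184  35  16 202] [ 0.5188 -0.2059  0.0521] ang -105.8 [0.0288 0.0061]
[280 189  18   5  25] [ 0.5213 -0.1213  0.0485] ang -105.6 [0.014  0.0003]
0.058 367
[208 155  13  19 158] [0.5999 0.0806 0.064 ] ang 163.5 [0.0144 0.0071]
[280 173  22  20 209] [ 0.5383 -0.1261  0.0662] ang -137.6 [0.0154 0.0134]
0.085 87
[283 178  18   5  87] [ 0.5407 -0.1274  0.1022] ang -89.9 [0.0132 0.003 ]
```

View pics/crop.png

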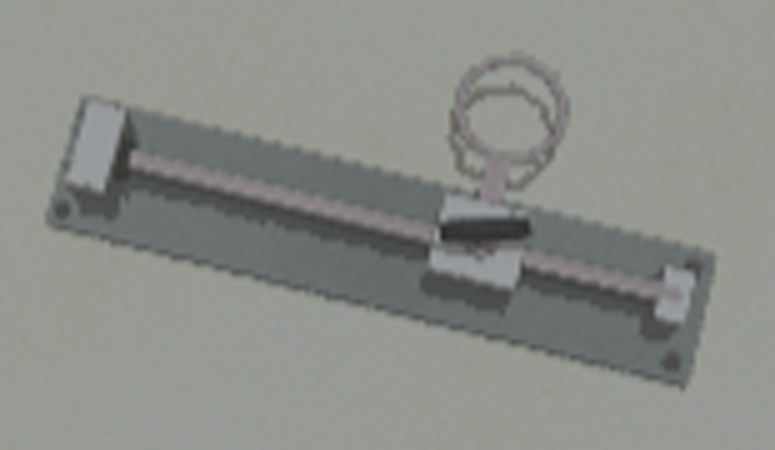

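The rail's +y axis is at about 74.4° in world and its origin is near (0.554, −0.079). The plate measures 388 x 117 mm with its shadow included. The clamp top reads 66 mm and the stop 64 mm, matching the given heights. The paddle is at (0.540, −0.1275), top about 0.103, long axis along world y. That puts the carriage near 0.05 and the screw near 1.29 rad.

Next I move above the paddle with the tool's y axis turned to world x.

>>> step_arm(
  series=[
    [24,30,-2,0,0,0.083,0],
    [24,30,-2,0,0,0.083,0],
    [24,30,-2,0,0,0.083,0],
    [24,30,-2,0,0,0.083,0],
    [24,30,-2,0,0,0.083,0],
    [24,30,-2,0,0,0.083,0],
    [24,30,-2,0,0,0.083,0],
    [24,30,-2,0,0,0.083,0],
    [24,30,-2,0,0,0.083,0],
    [24,30,-2,0,0,0.083,0],
    [24,30,-2,0,0,0.083,0],
    [24,30,-2,0,0,0.083,0],
    [24,30,-2,0,0,0.083,0],
    [24,30,-2,0,0,0.083,0],
    [24,30,-2,0,0,0.083,0],
    [24,30,-2,0,0,0.083,0],
    [0,0,0,0,0,0,0],
    [0,0,0,0,0,0,0],
  ],
  force=30,
)

```text
clock: 1.9
tool_pos: [0.5384, -0.1248, 0.2063]
eef_rot: [0.704, 0.71, -0.0, -0.0]
contact_force: [-0.9, -0.2, -0.1]
opening: 1.001
finger_force: 0.0
```

```bash
python3 - <<'E'
from h import *
c=r.get_calibration("wrist");im,d=r.snapshot("wrist");p=pts(d,c);s=r.get_state()
print(s["tool_pos"],s["q"].round(2))
R=cv2.Rodrigues
from scipy.spatial.transform import Rotation as Ro
y=Ro.from_quat(s["eef_rot"]).as_matrix()[:,1];print("tool y ang",np.degrees(np.arctan2(y[1],y[0])))
g=cv2.cvtColor(im,cv2.COLOR_BGR2GRAY)
k=((g<60)&(p[...,2]>.085)&(p[...,2]<.115)&(np.abs(p[...,0]-.54)<.05)&(np.abs(p[...,1]+.127)<.05)).astype(np.uint8)
n,l,st,ce=cv2.connectedComponentsWithStats(k)
for i in range(1,n):
    if st[i,4]>50:
        t=(l==i)&(p[...,2]>.102);a=p[t]
        if len(a)<20: continue
        (cx,cy),wh,an=cv2.minAreaRect((a[:,:2]*1000).astype(np.float32))
        u,sv,vt=np.linalg.svd(a[:,:2]-a[:,:2].mean(0),full_matrices=False)
        print(st[i],a.mean(0).round(4),(cx,cy),wh,an,"ang",np.degrees(np.arctan2(vt[0,1],vt[0,0])))
k=(p[...,2]>.062)&(p[...,2]<.07);(q,wh,an)=cv2.minAreaRect((p[k][:,:2]*1000).astype(np.float32));print("clamp top",q,wh,an,k.sum())
cv2.imwrite("pics/w1.png",im)
E
```

```text
[ 0.53774243 -0.12627851  0.20625191] [ 0.44  0.67 -0.49  1.81  0.43  0.77 -0.27]
tool y ang 0.357644797295285
[256 172  11  55 579] [ 0.5407 -0.1253  0.1061] (540.5565795898438, -126.68606567382812) (8.296606063842773, 43.10204315185547) 0.9504234790802002 ang -88.61797398889338
clamp top (540.9683837890625, -127.18553161621094) (50.12565994262695, 44.08464813232422) 74.44194793701172 1777
```

View pics/w1.png

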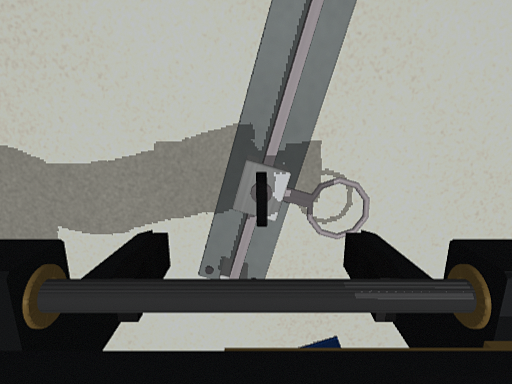

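The wrist view shows the paddle at (261,199) standing upright in line with the fingers, and the clamp top at 74.44° centred on (0.541, −0.127). I descend to TCP z = 0.077 and close.

>>> step_arm(
  series=[
    [3,-1,-20,0,0,0.01,0],
    [0,0,-25,0,0,0,0],
    [0,0,-25,0,0,0,0],
    [0,0,-25,0,0,0,0],
    [0,0,-20,0,0,0,0],
    [0,0,-14,0,0,0,0],
    [0,0,0,0,0,0,0.5],
    [0,0,0,0,0,0,1],
    [0,0,0,0,0,0,1],
    [0,0,0,0,0,0,1],
    [0,0,0,0,0,0,1],
    [0,0,0,0,0,0,1],
    [0,0,0,0,0,0,1],
    [0,0,0,0,0,0,1],
  ],
  force=30,
)

```text
clock: 3.35
tool_pos: [0.5415, -0.1266, 0.0778]
eef_rot: [0.701, 0.713, 0.0, 0.0]
contact_force: [0.1, -0.2, -0.6]
opening: 0.298
finger_force: 0.0
```

>>> step_arm(
  series=[
    [0,0,0,0,0,0,1],
    [0,0,0,0,0,0,1],
    [0,0,0,0,0,0,1],
    [0,0,0,0,0,0,1],
    [0,0,0,0,0,0,1],
  ],
)

```text
clock: 3.85
tool_pos: [0.5424, -0.1265, 0.0778]
eef_rot: [0.701, 0.713, 0.001, 0.001]
contact_force: [2.8, -0.5, -3.1]
opening: 0.096
finger_force: 30.0
```

The grip is good: 8.4 mm opening and 30 N. Now I slide along the rail.

>>> step_arm(
  series=[
    [2.7,9.6,0,0,0,0,1],
    [2.7,9.6,0,0,0,0,1],
    [2.7,9.6,0,0,0,0,1],
    [2.7,9.6,0,0,0,0,1],
    [2.7,9.6,0,0,0,0,1],
    [2.7,9.6,0,0,0,0,1],
    [2.7,9.6,0,0,0,0,1],
    [2.7,9.6,0,0,0,0,1],
    [2.7,9.6,0,0,0,0,1],
    [2.7,9.6,0,0,0,0,1],
    [2.7,9.6,0,0,0,0,1],
    [2.7,9.6,0,0,0,0,1],
    [2.7,9.6,0,0,0,0,1],
    [2.7,9.6,0,0,0,0,1],
    [2.7,9.6,0,0,0,0,1],
    [2.7,9.6,0,0,0,0,1],
    [0,0,0,0,0,0,1],
    [0,0,0,0,0,0,1],
  ],
)

```text
clock: 5.65
tool_pos: [0.5859, 0.0275, 0.0779]
eef_rot: [0.701, 0.713, 0.001, 0.001]
contact_force: [5.3, 0.4, -2.7]
opening: 0.096
finger_force: 30.0
```

>>> step_arm(
  series=[
    [0.3,2,0,0,0,0,1],
    [0.3,2,0,0,0,0,1],
    [0.3,2,0,0,0,0,1],
    [0.3,2,0,0,0,0,1],
    [0,0,0,0,0,0,1],
    [0,0,0,0,0,0,1],
  ],
)

```text
clock: 6.25
tool_pos: [0.5872, 0.0325, 0.0778]
eef_rot: [0.702, 0.712, -0.0, 0.002]
contact_force: [5.5, -3.9, -3.2]
opening: 0.1
finger_force: 30.0
```

>>> step_arm(
  series=[
    [0.2,1,0,0,0,0,1],
    [0.2,1,0,0,0,0,1],
    [0.2,1,0,0,0,0,1],
    [0.2,1,0,0,0,0,1],
    [0,0,0,0,0,0,1],
    [0,0,0,0,0,0,1],
  ],
)

```text
clock: 6.85
tool_pos: [0.5882, 0.0361, 0.0778]
eef_rot: [0.702, 0.712, -0.0, 0.002]
contact_force: [6.6, -4.6, -4.2]
opening: 0.102
finger_force: 30.0
```

>>> step_arm(
  series=[
    [0,1,0,0,0,0,1],
    [0,1,0,0,0,0,1],
    [0,1,0,0,0,0,1],
    [0,1,0,0,0,0,1],
    [0,0,0,0,0,0,1],
    [0,0,0,0,0,0,1],
  ],
)

```text
clock: 7.45
tool_pos: [0.5892, 0.0398, 0.0779]
eef_rot: [0.702, 0.712, 0.0, 0.003]
contact_force: [8.6, -4.5, -4.8]
opening: 0.098
finger_force: 30.0
```

>>> step_arm(
  series=[
    [0.8,1,0,0,0,0,1],
    [0.8,1,0,0,0,0,1],
    [0.8,1,0,0,0,0,1],
    [0.8,1,0,0,0,0,1],
    [0,0,0,0,0,0,1],
    [0,0,0,0,0,0,1],
  ],
)

```text
clock: 8.05
tool_pos: [0.5898, 0.0414, 0.0778]
eef_rot: [0.702, 0.712, -0.003, 0.002]
contact_force: [4.0, -9.0, 1.3]
opening: 0.098
finger_force: 30.0
```

```bash
python3 - <<'E'
from h import *
for n in("wrist","side"):
    c=r.get_calibration(n);im,d=r.snapshot(n);p=pts(d,c)
    im2=im if n=="wrist" else cv2.resize(im[100:260,170:350],None,fx=4,fy=4,interpolation=cv2.INTER_CUBIC)[:600]
    cv2.imwrite(f"pics/{n}2.png",im2);np.savez(f"{n}2.npz",im=im,d=d,p=p)
    u=np.array([.268,.9634]);e=np.array([.9634,-.268]);o=np.array([.5536,-.0793])
    q=(p[...,:2]-o);s=q@u;x=q@e
    for nm,lo,hi,a,b in(("clampring",.035,.052,.05,.13),("bar",.05,.056,-.004,.004),("stop",.061,.067,-.026,.026)):
        k=(p[...,2]>lo)&(p[...,2]<hi)&(x>a)&(x<b)&(abs(s)<.2);print(n,nm,k.sum(),np.percentile(s[k],[1,50,99]).round(4) if k.sum()>5 else "")
        if nm=="stop" and k.sum(): print(np.histogram(s[k],np.arange(.06,.2,.006)))
E
```

```text
wrist clampring 1274 [0.1273 0.1473 0.1558]
wrist bar 222 [0.0451 0.0588 0.1797]
wrist stop 6141 [0.1292 0.1633 0.1794]
(array([   0,    0,    0,    0,    0,    0,    0,    0,    0,    0,   15,
        142,  322,  562,  803,   35,  955, 1090, 1111, 1106,    0,    0,
          0]), array([0.06 , 0.066, 0.072, 0.078, 0.084, 0.09 , 0.096, 0.102, 0.108,
       0.114, 0.12 , 0.126, 0.132, 0.138, 0.144, 0.15 , 0.156, 0.162,
       0.168, 0.174, 0.18 , 0.186, 0.192, 0.198]))
side clampring 93 [0.0904 0.1272 0.1541]
side bar 64 [-0.169  -0.0852  0.1789]
side stop 152 [0.1001 0.1586 0.179 ]
(array([ 0,  0,  0,  0,  0,  0,  4,  3,  2,  3,  3,  8, 11,  8, 20,  4, 21,
       18, 23, 24,  0,  0,  0]), array([0.06 , 0.066, 0.072, 0.078, 0.084, 0.09 , 0.096, 0.102, 0.108,
       0.114, 0.12 , 0.126, 0.132, 0.138, 0.144, 0.15 , 0.156, 0.162,
       0.168, 0.174, 0.18 , 0.186, 0.192, 0.198]))
```

View pics/wrist2.png

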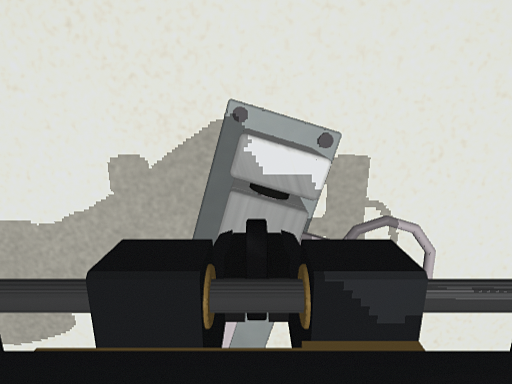

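In the wrist view the clamp's edge (y≈190) meets the dark buffer (268,190) in front of the stop block. The force along the rail rose when it touched. I press a little more to confirm.

>>> step_arm(
  series=[
    [0.5,2,0,0,0,0,1],
    [0.5,2,0,0,0,0,1],
    [0,0,0,0,0,0,1],
    [0,0,0,0,0,0,1],
    [0,0,0,0,0,0,1],
  ],
)

```text
clock: 8.65
tool_pos: [0.5898, 0.0416, 0.0778]
eef_rot: [0.703, 0.711, -0.006, 0.003]
contact_force: [1.6, -14.5, 4.7]
opening: 0.101
finger_force: 30.0
```

It is home: the 4 mm push moved it only 0.2 mm, and the force rose to 14 N. Now I turn the screw clockwise.

>>> step_arm(
  series=[
    [0,0,0,0,0,-0.1,1],
    [0,0,0,0,0,-0.1,1],
    [0,0,0,0,0,-0.1,1],
    [0,0,0,0,0,-0.1,1],
    [0,0,0,0,0,-0.1,1],
    [0,0,0,0,0,-0.1,1],
    [0,0,0,0,0,-0.1,1],
    [0,0,0,0,0,-0.1,1],
    [0,0,0,0,0,-0.1,1],
    [0,0,0,0,0,-0.1,1],
    [0,0,0,0,0,-0.1,1],
    [0,0,0,0,0,-0.1,1],
    [0,0,0,0,0,-0.1,1],
    [0,0,0,0,0,0,1],
    [0,0,0,0,0,0,1],
  ],
)

```text
clock: 10.15
tool_pos: [0.5919, 0.0399, 0.0778]
eef_rot: [0.99, 0.139, -0.0, 0.006]
contact_force: [6.2, -18.1, -2.5]
opening: 0.1
finger_force: 30.0
```

```bash
cat > st.py <<'E'
from h import *
from scipy.spatial.transform import Rotation as Ro
s=r.get_state();y=Ro.from_quat(s["eef_rot"]).as_matrix()[:,1];a=np.degrees(np.arctan2(y[1],y[0]))
# thickness axis = tool y; long axis = a+90; screw=-15.56-(a+90) mod 180
print("y ang",a,"screw est",np.radians((-15.56-a-90)%180),s["moment"],s["contact_force"],s["q"].round(2),s["tool_pos"],s["clock"])
E
python3 st.py
```

```text
y ang -74.02046169897206 screw est 2.591123865677997 [-3.57521358 -1.19692124 -0.02023883] [  6.17739698 -18.12837933  -2.47519008] [-0.15  0.87 -0.    1.79  0.03  0.48 -1.47] [0.59194103 0.03993602 0.07784446] 10.15
```

>>> step_arm(
  series=[
    [0,0,0,0,0,-0.06,1],
    [0,0,0,0,0,-0.06,1],
    [0,0,0,0,0,-0.06,1],
    [0,0,0,0,0,-0.06,1],
    [0,0,0,0,0,-0.06,1],
    [0,0,0,0,0,0,1],
    [0,0,0,0,0,0,1],
    [0,0,0,0,0,0,1],
  ],
)

```text
clock: 10.95
tool_pos: [0.5921, 0.0394, 0.0779]
eef_rot: [1.0, -0.01, 0.001, 0.006]
contact_force: [6.5, -19.2, -3.1]
opening: 0.105
finger_force: 30.0
```

```bash
python3 st.py
```

```text
y ang -91.10506559026064 screw est 2.889306454980018 [-3.89662921 -1.22230742  0.43637599] [  6.47002397 -19.16852039  -3.10917239] [-0.19  0.87  0.07  1.79 -0.08  0.48 -1.66] [0.59211561 0.03944397 0.07786118] 10.95
```

>>> step_arm(
  series=[
    [0,0,0,0,0,0,1],
    [0,0,0,0,0,-0.05,1],
    [0,0,0,0,0,0,1],
    [0,0,0,0,0,0,1],
  ],
  force=45,
)

```text
clock: 11.35
tool_pos: [0.5921, 0.0394, 0.0779]
eef_rot: [0.999, -0.034, 0.001, 0.007]
contact_force: [5.6, -19.2, -3.6]
opening: 0.107
finger_force: 46.9
```

```bash
python3 st.py
```

```text
y ang -93.90103181777653 screw est 2.9381052714247353 [-3.96559505 -1.17711411  0.78174371] [  5.55337497 -19.18445379  -3.62293851] [-0.2   0.88  0.08  1.79 -0.1   0.48 -1.69] [0.59214218 0.039443   0.07785588] 11.35
```

The screw is seated: the moment about z climbs to 0.78 N m. Now I back it off.

>>> step_arm(
  series=[
    [0,0,0,0,0,0.1,1],
    [0,0,0,0,0,0.1,1],
    [0,0,0,0,0,0.1,1],
    [0,0,0,0,0,0.1,1],
    [0,0,0,0,0,0.1,1],
    [0,0,0,0,0,0.1,1],
    [0,0,0,0,0,0.1,1],
    [0,0,0,0,0,0.1,1],
    [0,0,0,0,0,0.1,1],
    [0,0,0,0,0,0.1,1],
    [0,0,0,0,0,0.1,1],
    [0,0,0,0,0,0.1,1],
    [0,0,0,0,0,0.1,1],
    [0,0,0,0,0,0.1,1],
    [0,0,0,0,0,0.1,1],
    [0,0,0,0,0,0.1,1],
    [0,0,0,0,0,0.1,1],
    [0,0,0,0,0,0,1],
    [0,0,0,0,0,0,1],
    [0,0,0,0,0,0,1],
  ],
)

```text
clock: 13.35
tool_pos: [0.5897, 0.0417, 0.0778]
eef_rot: [0.685, 0.728, -0.006, 0.003]
contact_force: [1.8, -14.7, 4.1]
opening: 0.096
finger_force: 45.0
```

```bash
python3 st.py; python3 - <<'E'
from h import *
im,d=r.snapshot("wrist");cv2.imwrite("pics/w3.png",im)
E
```

```text
y ang 3.4878532176884867 screw est 1.2383485727096364 [-2.69145204 -0.45476264  0.08180274] [  1.77848534 -14.65943446   4.12221939] [ 0.04  0.89 -0.35  1.78  0.53  0.58 -0.58] [0.58968682 0.04173064 0.07775938] 13.35
```

View pics/w3.png

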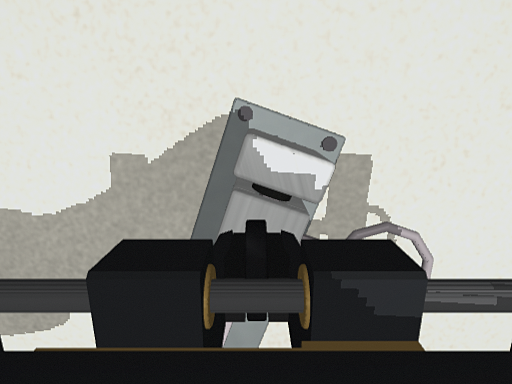

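The wrist view shows the clamp still against the buffer at (271,190) and the paddle gripped at (256,270). The screw is at about 1.24 rad, so I hand the job in.

```bash
python3 -c "
from plant import r
print(r.finish_job())"
```

```text
the job is handed in; nothing more can be done
None
```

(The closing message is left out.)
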